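# Set out the sharpening stones

## Task

The four sharpening stones are stacked on the bench. Take the stack down and set each stone flat in the wooden holder made for its size, centred on the board and square between the two end cleats. They are brittle, so set them down gently, never drop them, and leave the plane and the chisel where they are.

Things in the scene. Friction and masses are not known exactly. Their poses are not given: they have to be found in the camera images.
- stone175_mid (a point): Sharpening stone, a plain loose block 175 x 60 x 25 mm (length x width x thickness), light grey over dark grey, longest and widest, at the bottom of the stack at the start. Point at its centre, half-way up; x along its length, y across its width, z up.
- stone150_mid (a point): Sharpening stone, a plain loose block 150 x 50 x 25 mm (length x width x thickness), brown over dark grey, second from the bottom at the start. Point at its centre, half-way up; x along its length, y across its width, z up.
- stone125_mid (a point): Sharpening stone, a plain loose block 125 x 40 x 20 mm (length x width x thickness), cream over grey, third from the bottom at the start. Point at its centre, half-way up; x along its length, y across its width, z up.
- stone100_mid (a point): Sharpening stone, a plain loose block 100 x 30 x 15 mm (length x width x thickness), mid grey over dark grey, smallest, on top of the stack at the start. Point at its centre, half-way up; x along its length, y across its width, z up.
- holder175_seat (a point): Wooden holder for the 175 mm stone, fixed to the bench: a pale board 221 x 80 mm, its top 15 mm above the bench, open at both long sides, with a 14 mm wide, 10 mm high cleat screwed across each end; clear length between the cleats 193 mm. Point at the middle of the board's top between the cleats; x along the board from cleat to cleat, y across it, z up.
- holder150_seat (a point): Wooden holder for the 150 mm stone, fixed to the bench: a pale board 196 x 70 mm, its top 15 mm above the bench, open at both long sides, with a 14 mm wide, 10 mm high cleat screwed across each end; clear length between the cleats 168 mm. Point at the middle of the board's top between the cleats; x along the board from cleat to cleat, y across it, z up.
- holder125_seat (a point): Wooden holder for the 125 mm stone, fixed to the bench: a pale board 171 x 60 mm, its top 15 mm above the bench, open at both long sides, with a 14 mm wide, 10 mm high cleat screwed across each end; clear length between the cleats 143 mm. Point at the middle of the board's top between the cleats; x along the board from cleat to cleat, y across it, z up.
- holder100_seat (a point): Wooden holder for the 100 mm stone, fixed to the bench: a pale board 146 x 50 mm, its top 15 mm above the bench, open at both long sides, with a 14 mm wide, 10 mm high cleat screwed across each end; clear length between the cleats 118 mm. Point at the middle of the board's top between the cleats; x along the board from cleat to cleat, y across it, z up.
- plane: Bystander: small steel block plane, 160 x 50 mm, about 60 mm high, standing loose on the bench beyond the holders. Origin under its middle; x along its sole.
- chisel: Bystander: bench chisel, 260 mm long, 26 mm high, with a wooden handle, lying loose on the bench beyond the holders. Origin under its middle; x from handle to edge.

How it is judged:
At the end, for the whole second after the job is handed in: Each of the four stones lies at rest and released in the holder of its own size: its centre within 15 mm of the seat's middle seen from above, its length within 0.2 rad of the board's, lying flat (within 0.06 rad) and down on the board (height within 4 mm) (horizontal distance between stone175_mid and holder175_seat below 0.015 m and angle between the x axis of stone175_mid and the x axis of holder175_seat, either way round below 0.2 rad and angle between the z axis of stone175_mid and the z axis of holder175_seat, either way round below 0.06 rad and z of stone175_mid in the frame of holder175_seat between 0.0085 and 0.0165 m and linear speed of each of stone175, stone150, stone125, stone100 below 0.02 m/s and contact force between each of stone175, stone150, stone125, stone100 and the fingers below 0.1 N and horizontal distance between stone150_mid and holder150_seat below 0.015 m and angle between the x axis of stone150_mid and the x axis of holder150_seat, either way round below 0.2 rad and angle between the z axis of stone150_mid and the z axis of holder150_seat, either way round below 0.06 rad and z of stone150_mid in the frame of holder150_seat between 0.0085 and 0.0165 m and horizontal distance between stone125_mid and holder125_seat below 0.015 m and angle between the x axis of stone125_mid and the x axis of holder125_seat, either way round below 0.2 rad and angle between the z axis of stone125_mid and the z axis of holder125_seat, either way round below 0.06 rad and z of stone125_mid in the frame of holder125_seat between 0.006 and 0.014 m and horizontal distance between stone100_mid and holder100_seat below 0.015 m and angle between the x axis of stone100_mid and the x axis of holder100_seat, either way round below 0.2 rad and angle between the z axis of stone100_mid and the z axis of holder100_seat, either way round below 0.06 rad and z of stone100_mid in the frame of holder100_seat between 0.0035 and 0.0115 m); the robot touches nothing.
It fails at once if A stone is dropped or knocked off: it moves faster than 0.6 m/s with no finger on it (a fall of about 18 mm) ((linear speed of stone175 above 0.6 m/s and contact force between stone175 and the fingers below 0.05 N) or (linear speed of stone150 above 0.6 m/s and contact force between stone150 and the fingers below 0.05 N) or (linear speed of stone125 above 0.6 m/s and contact force between stone125 and the fingers below 0.05 N) or (linear speed of stone100 above 0.6 m/s and contact force between stone100 and the fingers below 0.05 N)).
It fails at once if The plane or the chisel is disturbed (moved more than 20 mm) (distance of any of plane, chisel from where it was at the start of the episode above 0.02 m).
It also fails if it takes over 128 s, if anything falls off the work surface, if the arm or the gripper's body presses on something with over 40 N, if the wrist force passes 120 N, or if a joint passes its speed limit or range.

## Robot

A 7-joint arm with a two-finger parallel gripper is mounted at the origin on the work surface. World frame = base frame: x ahead of the robot, y to its left, z up, the work surface at z = 0. Lengths are in m, angles in rad, forces in N, time in s.
With the tool pointing down it reaches from about 0.425 to 0.925 m from the base axis. Payload 6.8 kg.
Tool frame: the origin (TCP) lies on the centre line of the jaws, within the pads' length; the fingertips stand 19 mm ahead of it and the grasp point (between the pads) is the TCP (tcp_to_tips is the distance from the TCP to the fingertips, in m); x points along the fingers, y is the direction in which the jaws open and shut, and the axes are right-handed (so a half turn about x gives the same grasp; the last joint's range is limited). The gripper opens to 85 mm and grips with 20 to 120 N. Pads are 22 mm wide; open, the fingers measure 114 mm over their backs; the gripper's body (76 mm by 85 mm) begins 54 mm behind the grasp point. The pads swing forward as they close: fully open they stand 13 mm farther back than shut.
Start: joints at [1.056, 0.477, 0.022, 1.555, -0.011, 1.109, -0.083], TCP at [0.267, -0.62, 0.25] pointing down, gripper open.
Joint ranges: [-2.96, 2.96], [-0.34, 2.1], [-1.41, 1.46], [0.24, 2.44], [-1.37, 4.51], [0.17, 1.92], [-2.96, 2.96]. Speed limits (rad/s): [2.39, 2.39, 3.14, 3.14, 3.14, 3.14, 3.14].

## Interface

Orientations are given as a unit quaternion [w, x, y, z].
In Python, from station import get_obs, read_camera, hand_in, spot_in, cut_out, tcp_to_tips gives the robot as it stands.
- The arm moves only by the shell command python3 -m jog 'ROWS' [FORCE]. ROWS is JSON, a list of rows, each an object of numbers: "gripper": the closure, from 0 (fully open) to 1 (shut); "dx", "dy", "dz": the shift along the world's x, y, z in m; "rx", "ry", "rz": the turn, a rotation vector about the world's x, y, z in degrees. In form: [{"gripper": .., "dx": .., "dy": .., "dz": .., "rx": .., "ry": .., "rz": ..}, ...]. A call has 1 to 10 rows; each row is the pose to reach, as a shift and turn from the pose commanded when the call began; what a row does not reach only later rows make up. A row lasts 1/10 s, in which the tool goes at most 50 mm and 8.59 degrees, less where a joint would pass 70% of its speed; a pose out of reach is approached as far as the arm can. A call with a gripper value outside its range is refused whole. The fingers move at their own pace and stop on an object; FORCE is the grip in N (left out, the last holds). Time passes only in rows, so rows that repeat a pose let the fingers close. It gives the time, the measured TCP pose, the force and the opening at its end, in the units of the state.
- get_obs(): the state, without advancing time (a new reading comes with each control period).
- read_camera(name): name is "scene" or "top" or "wrist"; returns a dict with "pixels" (480x640x3 uint8, blue, green, red), "range_z" (480x640 float32, m along the optical axis (not along the pixel's ray), 0 where there is no reading), "camera_matrix" (3x3 intrinsics, pixels), "cam_to_world" (4x4, takes a point from camera to world coordinates). Camera axes: x right, y down, z forward; pixel columns grow to the right and rows downward; lengths in m; the calibration is good to about 2 mm. A picture is of the moment at which its call begins.
- hand_in(): hands the job in, once; it reports no verdict.
Trained networks look in the newest picture that a camera, given by its name, has taken for a name from the list of things; names that differ only in an ending like _2 or _b are one class to them, and where a whole thing is asked for, a point or a joint stands for the part that bears it (a point fixed in the world has none). Each returns a list of dicts, best first, with "conf" (0 to 1); they miss things now and then, are a little off and sometimes report something else, mostly with a low value. They report only what shows in the picture. A call takes as long as a camera call.
- spot_in(camera, label): "box" ([centre column, centre row, width, height] in pixels, round what is visible of it).
- cut_out(camera, label): "mask" (480x640 bool, what is visible of it) and "box" ([centre column, centre row, width, height] in pixels, round what is visible of it).
The state is a dict: "t": time; "q": joint angles; "joint_vel": joint speeds; "joint_torque": joint torques, N m; "eef_pos": TCP position; "tool_rot": TCP orientation; "contact_force": force on the tool from outside, world axes, zero at the start; "torque": the same for the moment, N m; "gripper_width": opening from 0.0 (shut) to 1.0 (fully open).
Only numpy, scipy, OpenCV 4.12 (cv2) and the standard library are available. Lean on these libraries where they do the work, as an engineer would, in place of code of your own. Each camera call takes 0.05 s, during which the arm holds its last target. There are 200 camera calls.

## Working session

There is one attempt and no reset: what is moved stays moved. The work goes in short steps, Python scripts to look and compute and a shell command to move; the robot and the scene stay as the last step left them, time stands still between calls to the robot, and variables do not carry over. Pictures are saved under pics/ and viewed, about 12 in all and at most 16, crops included, and the job is handed in when it is done.

```bash
mkdir -p pics; ls; python3 - <<'E'
from station import *
import cv2
o=get_obs(); print({k:o[k] for k in('t','eef_pos','tool_rot','gripper_width','contact_force')})
for n in('scene','top'):
    c=read_camera(n); cv2.imwrite(f'pics/{n}0.png',c['pixels']); print(n,c['camera_matrix'].tolist(),c['cam_to_world'].round(3).tolist())
    for l in ['stone175_mid','stone150_mid','stone125_mid','stone100_mid','holder175_seat','holder150_seat','holder125_seat','holder100_seat','plane','chisel']:
        try: print(l,[(round(d['conf'],2),[int(v) for v in d['box']]) for d in spot_in(n,l)[:3]])
        except Exception as e: print(l,e)
E
```

```text
pics
{'t': 0.0, 'eef_pos': array([ 0.26685248, -0.6194064 ,  0.24934393]), 'tool_rot': array([-0.14221434, -0.69236534, -0.14344234,  0.69269735]), 'gripper_width': 1.001709595452039, 'contact_force': array([-0.09794298, -0.46455015,  0.5123206 ])}
scene [[475.5637572524927, 0.0, 318.5803859579707], [0.0, 475.5637572524927, 236.18546356816242], [0.0, 0.0, 1.0]] [[-0.483, 0.763, -0.429, 1.011], [0.875, 0.426, -0.229, 0.187], [0.008, -0.486, -0.874, 0.86], [0.0, 0.0, 0.0, 1.0]]
stone175_mid [(0.76, [263, 199, 73, 59])]
stone150_mid [(0.6, [260, 194, 65, 55])]
stone125_mid [(0.93, [262, 190, 53, 48]), (0.64, [384, 368, 84, 85]), (0.6, [262, 177, 45, 42])]
stone100_mid [(0.73, [263, 179, 45, 44]), (0.35, [433, 272, 37, 75])]
holder175_seat [(0.75, [342, 230, 65, 101])]
holder150_seat [(0.87, [218, 131, 63, 73])]
holder125_seat [(0.66, [527, 274, 57, 84])]
holder100_seat [(0.74, [432, 272, 36, 73])]
plane [(0.8, [383, 368, 81, 82])]
chisel [(0.87, [211, 263, 119, 52])]
top [[527.4381988377786, 0.0, 311.53610453996447], [0.0, 527.4381988377786, 237.35621696481786], [0.0, 0.0, 1.0]] [[0.006, -0.996, 0.091, 0.527], [-1.0, -0.006, -0.001, -0.016], [0.001, -0.091, -0.996, 1.164], [0.0, 0.0, 0.0, 1.0]]
stone175_mid [(0.81, [389, 271, 45, 86])]
stone150_mid []
stone125_mid [(0.89, [392, 267, 31, 62])]
stone100_mid [(0.81, [391, 268, 20, 46]), (0.65, [394, 185, 117, 18])]
holder175_seat []
holder150_seat [(0.98, [475, 318, 52, 96]), (0.2, [391, 184, 116, 17])]
holder125_seat [(0.79, [138, 310, 33, 84])]
holder100_seat [(0.72, [213, 274, 36, 68])]
plane []
chisel [(0.69, [394, 185, 118, 20])]
```

View pics/top0.png

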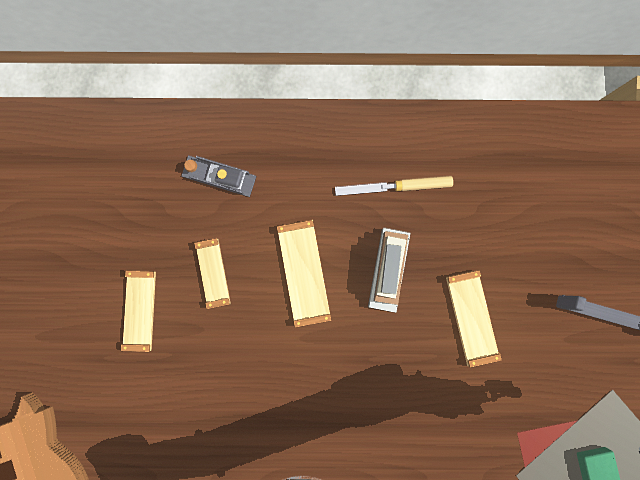

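View pics/scene0.png

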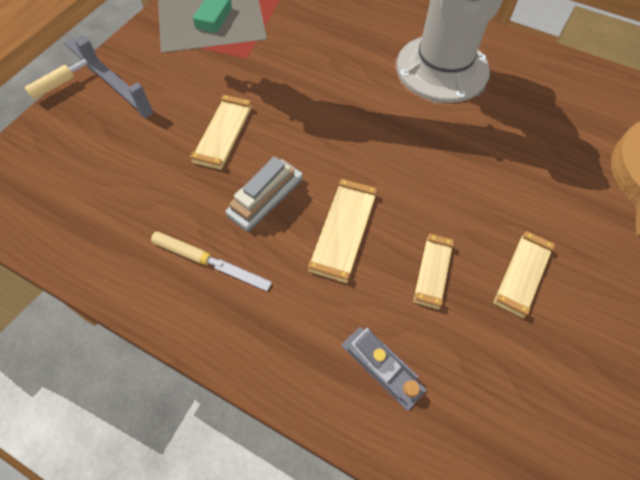

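Top view: holders at pixels (138,310)=125, (212,273)=100, (303,273)=175 and (473,318)=150; the stack is at (390,270). The plane (218,175) and chisel (393,186) lie beyond. Next: metric fits from the depth in both views.

```bash
cat > h.py <<'E'
from station import *
import numpy as np, cv2
def cloud(n):
    c=read_camera(n); K=c['camera_matrix']; Z=c['range_z'].astype(float); v,u=np.indices(Z.shape)
    P=np.stack([(u-K[0,2])*Z/K[0,0],(v-K[1,2])*Z/K[1,1],Z],-1)
    T=c['cam_to_world']; W=P@T[:3,:3].T+T[:3,3]; W[Z==0]=np.nan
    return c,W
def rect(P):
    (cx,cy),(a,b),th=cv2.minAreaRect((P[:,:2]*1000).astype(np.float32))
    if a<b: a,b,th=b,a,th+90
    return f"c=({cx:.1f},{cy:.1f}) {a:.0f}x{b:.0f} yaw={(th+90)%180-90:.1f}"
E
python3 - <<'E'
from h import *
S={'h175':(303,273),'h150':(473,318),'h125':(138,310),'h100':(212,273),'stack':(390,270),'plane':(218,175),'chisel':(393,186)}
ct,W=cloud('top'); cs,V=cloud('scene')
print('bench z top',np.nanmedian(W[380:395,600-420:200,2]))
for k,(u,v) in S.items():
    c=np.nanmedian(W[v-3:v+4,u-3:u+4].reshape(-1,3),0); print(k,c.round(4))
    for n,X in(('top',W),('scene',V)):
        Q=X.reshape(-1,3); Q=Q[np.isfinite(Q[:,0])]; d=np.hypot(*(Q[:,:2]-c[:2]).T); Q=Q[d<.135]
        Q=Q[Q[:,2]>.008]
        # connected component on 2mm grid
        g=((Q[:,:2]-c[:2]+.14)/.004).astype(int); m=np.zeros((71,71),np.uint8); m[g[:,0],g[:,1]]=1
        m=cv2.morphologyEx(m,cv2.MORPH_CLOSE,np.ones((3,3)))
        _,L=cv2.connectedComponents(m); l=L[35,35]; Q=Q[L[g[:,0],g[:,1]]==l]
        print('  ',n,len(Q),rect(Q),'zpct',np.percentile(Q[:,2],[10,50,90,99]).round(4))
        if k=='stack':
            for lo,hi in((.02,.031),(.044,.056),(.062,.075),(.08,.1)):
                q=Q[(Q[:,2]>lo)&(Q[:,2]<hi)]; print('     ',lo,len(q),rect(q),np.median(q[:,2]).round(4))
E
```

```text
bench z top 0.00014431092040279037
h175 [0.5534 0.0008 0.0149]
   top 3753 c=(553.0,3.1) 221x87 yaw=10.6 zpct [0.0128 0.0157 0.0235 0.0283]
   scene 3791 c=(554.3,0.1) 224x80 yaw=10.9 zpct [0.0127 0.015  0.0232 0.0265]
h150 [ 0.4588 -0.3675  0.0149]
   top 3066 c=(458.9,-366.7) 197x73 yaw=12.6 zpct [0.0125 0.0156 0.0241 0.0286]
   scene 2168 c=(460.3,-366.4) 199x74 yaw=13.2 zpct [0.0122 0.0149 0.0236 0.0265]
h125 [0.4714 0.3562 0.0156]
   top 2308 c=(470.4,356.5) 171x62 yaw=-1.3 zpct [0.0125 0.0158 0.0245 0.0285]
   scene 2623 c=(472.2,356.6) 174x61 yaw=-1.4 zpct [0.0128 0.0152 0.0243 0.0271]
h100 [0.5522 0.1987 0.0143]
   top 1597 c=(552.2,198.4) 147x51 yaw=11.9 zpct [0.0126 0.0159 0.0252 0.029 ]
   scene 1830 c=(552.4,198.5) 148x50 yaw=12.0 zpct [0.0127 0.0151 0.0246 0.0268]
stack [ 0.5591 -0.178   0.0848]
   top 2316 c=(562.1,-185.5) 175x61 yaw=-10.6 zpct [0.024  0.0658 0.086  0.0888]
      0.02 507 c=(561.8,-185.5) 175x61 yaw=-10.6 0.0252
      0.044 498 c=(565.6,-185.7) 150x51 yaw=-8.7 0.0502
      0.062 436 c=(566.3,-182.9) 125x41 yaw=-11.0 0.07
      0.08 721 c=(561.9,-180.3) 100x31 yaw=-6.8 0.0851
   scene 2621 c=(562.5,-184.2) 177x63 yaw=-11.5 zpct [0.0207 0.0523 0.0847 0.0869]
      0.02 486 c=(562.3,-184.6) 176x62 yaw=-11.5 0.0246
      0.044 410 c=(566.7,-185.0) 151x51 yaw=-8.6 0.0495
      0.062 431 c=(567.6,-182.8) 125x42 yaw=-11.3 0.0692
      0.08 651 c=(562.5,-180.7) 102x32 yaw=-6.6 0.0844
plane [0.7626 0.1846 0.0458]
   top 1211 c=(768.2,190.2) 159x51 yaw=73.4 zpct [0.0108 0.0346 0.0541 0.0591]
   scene 1990 c=(769.6,190.6) 157x51 yaw=73.9 zpct [0.0165 0.0342 0.0528 0.0574]
chisel [ 0.7461 -0.1967  0.0159]
   top 1027 c=(746.8,-197.1) 258x25 yaw=-84.8 zpct [0.0102 0.0195 0.0259 0.0283]
   scene 1190 c=(748.0,-197.7) 260x26 yaw=-84.8 zpct [0.0093 0.018  0.0244 0.0266]
```

Both views agree to about 2 mm, the heights match the text, and the sizes fit. Moving above the stack; the jaws must turn about −30°.

```bash
cat >> h.py <<'E'
from scipy.spatial.transform import Rotation as R
def pose():
    o=get_obs(); w,x,y,z=o['tool_rot']; m=R.from_quat([x,y,z,w]).as_matrix()
    return o,np.array(o['eef_pos'])*1000,np.degrees(np.arctan2(m[1,1],m[0,1])),m[:,0]
def delta(x,y,z,yaw):
    "shift (mm) and turn (deg) to put TCP at x,y,z with jaws across a length of given yaw"
    o,p,a,ax=pose(); print('t',round(o['t'],2),'tcp',p.round(1),'axis',ax.round(3),'w',round(float(o['gripper_width']),3),'F',o['contact_force'].round(1))
    print('d',(np.array([x,y,z])-p).round(1),'rz',round((yaw+90-a+90)%180-90,1))
E
python3 -c "
from h import *; print(tcp_to_tips); delta(562.2,-180.5,200,-6.7)"
python3 -m jog '[{"gripper":0,"dx":0.04,"dy":0.06,"rz":-4},{"gripper":0,"dx":0.08,"dy":0.12,"rz":-8},{"gripper":0,"dx":0.12,"dy":0.18,"rz":-12},{"gripper":0,"dx":0.16,"dy":0.24,"rz":-16},{"gripper":0,"dx":0.2,"dy":0.3,"rz":-20},{"gripper":0,"dx":0.295,"dy":0.439,"dz":-0.05,"rz":-30},{"gripper":0,"dx":0.295,"dy":0.439,"dz":-0.05,"rz":-30},{"gripper":0,"dx":0.295,"dy":0.439,"dz":-0.05,"rz":-30},{"gripper":0,"dx":0.295,"dy":0.439,"dz":-0.05,"rz":-30},{"gripper":0,"dx":0.295,"dy":0.439,"dz":-0.05,"rz":-30}]' 30
python3 -c "
from h import *; delta(562.2,-180.5,200,-6.7)"
```

```text
0.019
t 1.2 tcp [ 267.1 -619.9  250.3] axis [ 0.  0. -1.] w 0.998 F [-0.1  0.2 -0.1]
d [295.1 439.4 -50.3] rz -30.0
t 1.2 tcp [ 267.1 -619.9  250.3] axis [ 0.  0. -1.] w 0.998 F [-0.1  0.2 -0.1]
d [295.1 439.4 -50.3] rz -30.0$[0]: bad value
```

```bash
python3 -m jog '[{"gripper":0,"dx":0.295,"dy":0.439,"dz":-0.05,"rx":0,"ry":0,"rz":-30},{"gripper":0,"dx":0.295,"dy":0.439,"dz":-0.05,"rx":0,"ry":0,"rz":-30},{"gripper":0,"dx":0.295,"dy":0.439,"dz":-0.05,"rx":0,"ry":0,"rz":-30},{"gripper":0,"dx":0.295,"dy":0.439,"dz":-0.05,"rx":0,"ry":0,"rz":-30},{"gripper":0,"dx":0.295,"dy":0.439,"dz":-0.05,"rx":0,"ry":0,"rz":-30},{"gripper":0,"dx":0.295,"dy":0.439,"dz":-0.05,"rx":0,"ry":0,"rz":-30},{"gripper":0,"dx":0.295,"dy":0.439,"dz":-0.05,"rx":0,"ry":0,"rz":-30},{"gripper":0,"dx":0.295,"dy":0.439,"dz":-0.05,"rx":0,"ry":0,"rz":-30},{"gripper":0,"dx":0.295,"dy":0.439,"dz":-0.05,"rx":0,"ry":0,"rz":-30},{"gripper":0,"dx":0.295,"dy":0.439,"dz":-0.05,"rx":0,"ry":0,"rz":-30}]' 30
python3 -c "
from h import *; delta(562.2,-180.5,200,-6.7)"
```

```text
t: 2.2
eef_pos: [0.5454, -0.2055, 0.2035]
tool_rot: [-0.041, 0.706, -0.041, -0.706]
contact_force: [1.2, -1.0, -0.0]
gripper_width: 1.0
t 2.2 tcp [ 545.4 -205.5  203.5] axis [ 0.001 -0.    -1.   ] w 1.0 F [ 1.2 -1.  -0. ]
d [16.8 25.  -3.5] rz -0.0
```

```bash
python3 -m jog '[{"gripper":0,"dx":0.017,"dy":0.025,"dz":-0.003,"rx":0,"ry":0,"rz":0},{"gripper":0,"dx":0.017,"dy":0.025,"dz":-0.003,"rx":0,"ry":0,"rz":0},{"gripper":0,"dx":0.017,"dy":0.025,"dz":-0.003,"rx":0,"ry":0,"rz":0}]'
python3 - <<'E'
from h import *
delta(562.2,-180.5,94,-6.7)
c,W=cloud('wrist'); cv2.imwrite('pics/w1.png',c['pixels'])
Q=W.reshape(-1,3); Q=Q[np.isfinite(Q[:,0])]; Q=Q[np.hypot(Q[:,0]-.562,Q[:,1]+.18)<.11]
for lo,hi in((.02,.03),(.045,.055),(.065,.075),(.08,.095)):
    q=Q[(Q[:,2]>lo)&(Q[:,2]<hi)]; print(lo,len(q),rect(q) if len(q)>9 else '',np.median(q[:,2]))
E
```

```text
t: 2.5
eef_pos: [0.5616, -0.1818, 0.2002]
tool_rot: [0.041, -0.706, 0.041, 0.706]
contact_force: [-0.2, -0.0, -0.5]
gripper_width: 1.0
t 2.5 tcp [ 561.6 -181.8  200.2] axis [-0. -0. -1.] w 1.0 F [-0.2 -0.  -0.5]
d [   0.6    1.3 -106.2] rz -0.1
0.02 2699 c=(560.9,-185.3) 175x60 yaw=-10.7 0.02422932590815563
0.045 3476 c=(564.7,-185.5) 150x50 yaw=-8.8 0.049233184218530845
0.065 3815 c=(565.5,-182.8) 125x40 yaw=-10.9 0.06921203698658468
0.08 7228 c=(561.2,-180.3) 100x30 yaw=-7.0 0.08422819720347235
```

View pics/w1.png

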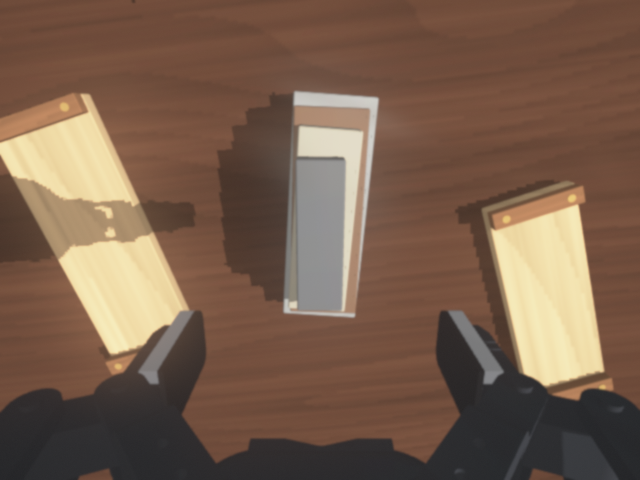

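The wrist view shows the stack clearly, with the top stone at (320,235), and confirms the poses within 1 mm. Descending and gripping.

```bash
python3 -m jog '[{"gripper":0,"dx":0,"dy":0.001,"dz":-0.04,"rx":0,"ry":0,"rz":0},{"gripper":0,"dx":0,"dy":0.001,"dz":-0.075,"rx":0,"ry":0,"rz":0},{"gripper":0,"dx":0,"dy":0.001,"dz":-0.1,"rx":0,"ry":0,"rz":0},{"gripper":0,"dx":0,"dy":0.001,"dz":-0.107,"rx":0,"ry":0,"rz":0},{"gripper":0.4,"dx":0,"dy":0.001,"dz":-0.107,"rx":0,"ry":0,"rz":0},{"gripper":0.6,"dx":0,"dy":0.001,"dz":-0.107,"rx":0,"ry":0,"rz":0},{"gripper":1,"dx":0,"dy":0.001,"dz":-0.107,"rx":0,"ry":0,"rz":0},{"gripper":1,"dx":0,"dy":0.001,"dz":-0.107,"rx":0,"ry":0,"rz":0},{"gripper":1,"dx":0,"dy":0.001,"dz":-0.107,"rx":0,"ry":0,"rz":0},{"gripper":1,"dx":0,"dy":0.001,"dz":-0.107,"rx":0,"ry":0,"rz":0}]' 30
```

```text
t: 3.55
eef_pos: [0.5624, -0.1816, 0.0949]
tool_rot: [-0.041, 0.707, -0.042, -0.705]
contact_force: [-1.9, -0.7, 7.5]
gripper_width: 0.335
```

```bash
python3 -m jog '[{"gripper":1,"dx":0,"dy":0,"dz":0.005,"rx":0,"ry":0,"rz":0},{"gripper":1,"dx":0,"dy":0,"dz":0.01,"rx":0,"ry":0,"rz":0},{"gripper":1,"dx":0,"dy":0,"dz":0.02,"rx":0,"ry":0,"rz":0},{"gripper":1,"dx":0,"dy":0,"dz":0.04,"rx":0,"ry":0,"rz":0},{"gripper":1,"dx":0,"dy":0,"dz":0.06,"rx":0,"ry":0,"rz":0},{"gripper":1,"dx":0,"dy":0,"dz":0.08,"rx":0,"ry":0,"rz":0},{"gripper":1,"dx":0,"dy":0,"dz":0.08,"rx":0,"ry":0,"rz":0},{"gripper":1,"dx":0,"dy":0,"dz":0.08,"rx":0,"ry":0,"rz":0}]'
python3 - <<'E'
from h import *
delta(552.3,198.4,150,12)
c,W=cloud('wrist'); cv2.imwrite('pics/w2.png',c['pixels'])
c,W=cloud('scene'); Q=W.reshape(-1,3); Q=Q[np.isfinite(Q[:,0])]; Q=Q[np.hypot(Q[:,0]-.562,Q[:,1]+.18)<.08]
for z in range(60,200,10): print(z,((Q[:,2]*1000>z)&(Q[:,2]*1000<=z+10)).sum(),end='; ')
E
```

```text
t: 4.35
eef_pos: [0.5615, -0.1812, 0.1737]
tool_rot: [-0.041, 0.706, -0.041, -0.706]
contact_force: [-0.2, 1.4, -1.8]
gripper_width: 0.339
t 4.35 tcp [ 561.5 -181.2  173.7] axis [ 0.001 -0.    -1.   ] w 0.339 F [-0.2  1.4 -1.8]
d [ -9.2 379.6 -23.7] rz 18.7
60 738; 70 385; 80 0; 90 0; 100 0; 110 0; 120 0; 130 0; 140 17; 150 95; 160 438; 170 77; 180 67; 190 72;
```

View pics/w2.png

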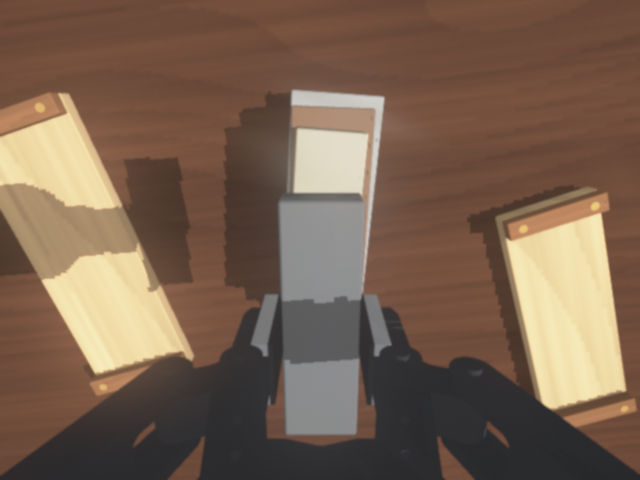

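Stone 100 is held at (320,315) and the rest of the stack is undisturbed. Carrying it over holder 100.

```bash
python3 -m jog '[{"gripper":1,"dx":0,"dy":0.02,"dz":0,"rx":0,"ry":0,"rz":1},{"gripper":1,"dx":-0.001,"dy":0.06,"dz":0,"rx":0,"ry":0,"rz":3},{"gripper":1,"dx":-0.002,"dy":0.105,"dz":0,"rx":0,"ry":0,"rz":6},{"gripper":1,"dx":-0.004,"dy":0.155,"dz":0,"rx":0,"ry":0,"rz":9},{"gripper":1,"dx":-0.005,"dy":0.205,"dz":0,"rx":0,"ry":0,"rz":12},{"gripper":1,"dx":-0.006,"dy":0.25,"dz":0,"rx":0,"ry":0,"rz":14},{"gripper":1,"dx":-0.007,"dy":0.295,"dz":0,"rx":0,"ry":0,"rz":16},{"gripper":1,"dx":-0.009,"dy":0.335,"dz":0,"rx":0,"ry":0,"rz":17.5},{"gripper":1,"dx":-0.009,"dy":0.365,"dz":0,"rx":0,"ry":0,"rz":18.7},{"gripper":1,"dx":-0.009,"dy":0.38,"dz":0,"rx":0,"ry":0,"rz":18.7}]'
python3 -m jog '[{"gripper":1,"dx":0,"dy":0,"dz":-0.03,"rx":0,"ry":0,"rz":0},{"gripper":1,"dx":0,"dy":0,"dz":-0.06,"rx":0,"ry":0,"rz":0},{"gripper":1,"dx":0,"dy":0,"dz":-0.085,"rx":0,"ry":0,"rz":0},{"gripper":1,"dx":0,"dy":0,"dz":-0.1,"rx":0,"ry":0,"rz":0},{"gripper":1,"dx":0,"dy":0,"dz":-0.1,"rx":0,"ry":0,"rz":0}]'
cat >> h.py <<'E'
def tilt(name,cx,cy,zlo,zhi,r):
    c,W=cloud(name); Q=W.reshape(-1,3)*1000; Q=Q[np.isfinite(Q[:,0])]
    Q=Q[(np.hypot(Q[:,0]-cx,Q[:,1]-cy)<r)&(Q[:,2]>zlo)&(Q[:,2]<zhi)]
    if len(Q)<30: print(name,'few',len(Q)); return c,W
    A=np.c_[Q[:,:2]-[cx,cy],np.ones(len(Q))]; k=np.linalg.lstsq(A,Q[:,2],rcond=None)[0]
    e=abs(A@k-Q[:,2]); m=e<3; k=np.linalg.lstsq(A[m],Q[m,2],rcond=None)[0]
    print(name,m.sum(),'slope x,y',k[:2].round(3),'ztop',k[2].round(1),rect(Q[m]/1000)); return c,W
E
python3 - <<'E'
from h import *
delta(552.3,198.4,40,12)
c,W=tilt('wrist',552,198,45,85,75); cv2.imwrite('pics/w3.png',c['pixels'])
tilt('scene',552,198,45,85,75)
E
```

```text
t: 5.45
eef_pos: [0.5506, 0.2035, 0.1726]
tool_rot: [-0.075, -0.702, -0.077, 0.704]
contact_force: [-1.2, 0.5, -1.3]
gripper_width: 0.341
t: 5.95
eef_pos: [0.5508, 0.1976, 0.071]
tool_rot: [-0.074, -0.702, -0.073, 0.705]
contact_force: [0.7, -0.8, -1.1]
gripper_width: 0.34
t 5.95 tcp [550.8 197.6  71. ] axis [-0.004 -0.002 -1.   ] w 0.34 F [ 0.7 -0.8 -1.1]
d [  1.5   0.8 -31. ] rz 0.0
wrist 18641 slope x,y [-0.007 -0.002] ztop 60.4 c=(549.6,197.7) 100x56 yaw=11.9
scene 451 slope x,y [-0.046  0.004] ztop 63.5 c=(565.5,203.7) 73x53 yaw=29.2
```

View pics/w3.png

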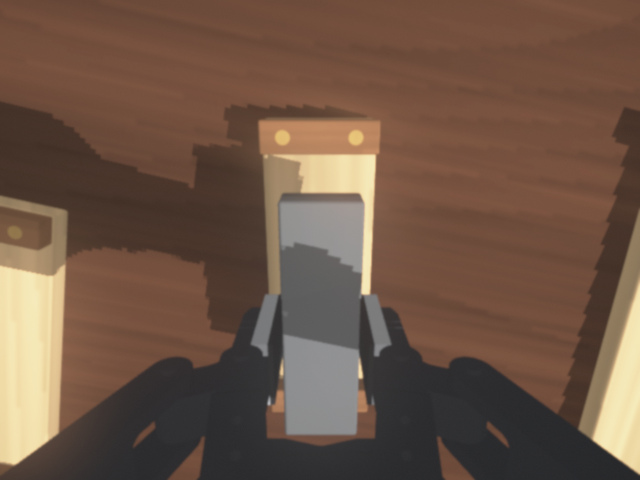

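Stone 100 is level and above its board (cleats at rows 135 and 400). It is about 2.5 mm short in x. Lowering gently.

```bash
python3 -m jog '[{"gripper":1,"dx":0.0025,"dy":0.001,"dz":-0.008,"rx":0,"ry":0,"rz":0},{"gripper":1,"dx":0.0025,"dy":0.001,"dz":-0.016,"rx":0,"ry":0,"rz":0},{"gripper":1,"dx":0.0025,"dy":0.001,"dz":-0.023,"rx":0,"ry":0,"rz":0},{"gripper":1,"dx":0.0025,"dy":0.001,"dz":-0.027,"rx":0,"ry":0,"rz":0},{"gripper":1,"dx":0.0025,"dy":0.001,"dz":-0.029,"rx":0,"ry":0,"rz":0},{"gripper":1,"dx":0.0025,"dy":0.001,"dz":-0.030,"rx":0,"ry":0,"rz":0},{"gripper":1,"dx":0.0025,"dy":0.001,"dz":-0.030,"rx":0,"ry":0,"rz":0},{"gripper":1,"dx":0.0025,"dy":0.001,"dz":-0.030,"rx":0,"ry":0,"rz":0}]'
```

```text
t: 6.85
eef_pos: [0.5551, 0.1998, 0.0435]
tool_rot: [0.074, 0.703, 0.074, -0.703]
contact_force: [-0.2, -0.1, -1.6]
gripper_width: 0.342
```

```bash
python3 -m jog '[{"gripper":1,"dx":-0.001,"dy":0,"dz":-0.001,"rx":0,"ry":0,"rz":0},{"gripper":1,"dx":-0.001,"dy":0,"dz":-0.002,"rx":0,"ry":0,"rz":0},{"gripper":1,"dx":-0.001,"dy":0,"dz":-0.002,"rx":0,"ry":0,"rz":0}]'
python3 - <<'E'
from h import *
delta(552.3,198.4,40,12); tilt('wrist',552,198,24,60,75)
E
```

```text
t: 7.15
eef_pos: [0.5538, 0.1997, 0.0412]
tool_rot: [-0.074, -0.703, -0.074, 0.703]
contact_force: [-0.2, 0.7, -1.4]
gripper_width: 0.346
t 7.15 tcp [553.8 199.7  41.2] axis [-0. -0. -1.] w 0.346 F [-0.2  0.7 -1.4]
d [-1.5 -1.3 -1.2] rz -0.0
wrist 11328 slope x,y [-0.025 -0.003] ztop 31.3 c=(575.4,205.6) 91x56 yaw=15.5
```

```bash
python3 -m jog '[{"gripper":1,"dx":-0.001,"dy":-0.001,"dz":-0.001,"rx":0,"ry":0,"rz":0},{"gripper":1,"dx":-0.001,"dy":-0.001,"dz":-0.001,"rx":0,"ry":0,"rz":0}]'
python3 -m jog '[{"gripper":1,"dx":0,"dy":0,"dz":-0.001,"rx":0,"ry":0,"rz":0},{"gripper":1,"dx":0,"dy":0,"dz":-0.001,"rx":0,"ry":0,"rz":0}]'
```

```text
t: 7.4
eef_pos: [0.5527, 0.1985, 0.0402]
tool_rot: [-0.074, -0.703, -0.074, 0.703]
contact_force: [0.2, 0.8, -0.5]
gripper_width: 0.339
t: 7.6
eef_pos: [0.5529, 0.1986, 0.0399]
tool_rot: [-0.074, -0.703, -0.074, 0.703]
contact_force: [-1.5, -0.9, 6.1]
gripper_width: 0.339
```

Seated contact (6 N). Release, rise, return to the stack.

```bash
python3 -m jog '[{"gripper":0.6,"dx":0,"dy":0,"dz":0,"rx":0,"ry":0,"rz":0},{"gripper":0.5,"dx":0,"dy":0,"dz":0,"rx":0,"ry":0,"rz":0},{"gripper":0.4,"dx":0,"dy":0,"dz":0,"rx":0,"ry":0,"rz":0},{"gripper":0.4,"dx":0,"dy":0,"dz":0.005,"rx":0,"ry":0,"rz":0},{"gripper":0.3,"dx":0,"dy":0,"dz":0.02,"rx":0,"ry":0,"rz":0},{"gripper":0.2,"dx":0,"dy":0,"dz":0.06,"rx":0,"ry":0,"rz":0},{"gripper":0,"dx":0,"dy":0,"dz":0.11,"rx":0,"ry":0,"rz":0},{"gripper":0,"dx":0,"dy":0,"dz":0.15,"rx":0,"ry":0,"rz":0},{"gripper":0,"dx":0,"dy":0,"dz":0.15,"rx":0,"ry":0,"rz":0}]'
python3 - <<'E'
from h import *
c,W=tilt('wrist',552,198,27.5,34,75)
delta(566,-182.9,150,-11)
E
```

```text
t: 8.5
eef_pos: [0.5565, 0.2006, 0.197]
tool_rot: [0.073, 0.707, 0.075, -0.699]
contact_force: [1.7, 0.6, 0.6]
gripper_width: 1.0
wrist 5005 slope x,y [0.001 0.001] ztop 29.2 c=(551.7,198.9) 100x30 yaw=11.5
t 8.55 tcp [554.9 199.7 193.9] axis [ 0.007  0.003 -1.   ] w 1.001 F [-0.3  0.3 -0.3]
d [  11.1 -382.6  -43.9] rz -23.0
```

Stone 100 seated: wrist fit (551.7,198.9), yaw 11.5, flat and within 1 mm. Next is stone 125.

```bash
python3 -m jog '[{"gripper":0,"dx":0.002,"dy":-0.03,"dz":0,"rx":0,"ry":0,"rz":-2},{"gripper":0,"dx":0.003,"dy":-0.08,"dz":0,"rx":0,"ry":0,"rz":-5},{"gripper":0,"dx":0.005,"dy":-0.13,"dz":-0.005,"rx":0,"ry":0,"rz":-8},{"gripper":0,"dx":0.007,"dy":-0.18,"dz":-0.01,"rx":0,"ry":0,"rz":-11},{"gripper":0,"dx":0.009,"dy":-0.23,"dz":-0.02,"rx":0,"ry":0,"rz":-14},{"gripper":0,"dx":0.011,"dy":-0.28,"dz":-0.03,"rx":0,"ry":0,"rz":-17},{"gripper":0,"dx":0.012,"dy":-0.325,"dz":-0.035,"rx":0,"ry":0,"rz":-20},{"gripper":0,"dx":0.012,"dy":-0.36,"dz":-0.04,"rx":0,"ry":0,"rz":-23},{"gripper":0,"dx":0.012,"dy":-0.382,"dz":-0.044,"rx":0,"ry":0,"rz":-23},{"gripper":0,"dx":0.012,"dy":-0.382,"dz":-0.044,"rx":0,"ry":0,"rz":-23}]'
python3 -m jog '[{"gripper":0,"dx":0,"dy":0,"dz":0,"rx":0,"ry":0,"rz":0},{"gripper":0,"dx":0,"dy":0,"dz":0,"rx":0,"ry":0,"rz":0}]'
python3 - <<'E'
from h import *
tilt('wrist',566,-183,65,73,80)
delta(566.,-182.9,73,-11)
E
```

```text
t: 9.55
eef_pos: [0.5629, -0.1877, 0.1439]
tool_rot: [0.069, -0.703, 0.071, 0.705]
contact_force: [-0.7, 0.8, -0.4]
gripper_width: 0.998
t: 9.75
eef_pos: [0.565, -0.1813, 0.1451]
tool_rot: [0.067, -0.704, 0.067, 0.704]
contact_force: [0.2, 0.8, -0.5]
gripper_width: 0.998
wrist 16628 slope x,y [0.    0.001] ztop 69.3 c=(565.3,-182.8) 125x40 yaw=-11.0
t 9.8 tcp [ 565.1 -181.2  145.3] axis [-0.     0.001 -1.   ] w 0.999 F [-0.3 -0.3  0. ]
d [  0.9  -1.7 -72.3] rz -0.2
```

```bash
python3 -m jog '[{"gripper":0,"dx":0.0005,"dy":-0.0015,"dz":-0.03,"rx":0,"ry":0,"rz":0},{"gripper":0,"dx":0.0005,"dy":-0.0015,"dz":-0.055,"rx":0,"ry":0,"rz":0},{"gripper":0,"dx":0.0005,"dy":-0.0015,"dz":-0.069,"rx":0,"ry":0,"rz":0},{"gripper":0.2,"dx":0.0005,"dy":-0.0015,"dz":-0.072,"rx":0,"ry":0,"rz":0},{"gripper":0.4,"dx":0.0005,"dy":-0.0015,"dz":-0.072,"rx":0,"ry":0,"rz":0},{"gripper":0.5,"dx":0.0005,"dy":-0.0015,"dz":-0.072,"rx":0,"ry":0,"rz":0},{"gripper":1,"dx":0.0005,"dy":-0.0015,"dz":-0.072,"rx":0,"ry":0,"rz":0},{"gripper":1,"dx":0.0005,"dy":-0.0015,"dz":-0.072,"rx":0,"ry":0,"rz":0},{"gripper":1,"dx":0.0005,"dy":-0.0015,"dz":-0.072,"rx":0,"ry":0,"rz":0},{"gripper":1,"dx":0.0005,"dy":-0.0015,"dz":-0.072,"rx":0,"ry":0,"rz":0}]' 40
python3 -m jog '[{"gripper":1,"dx":0,"dy":0,"dz":0.005,"rx":0,"ry":0,"rz":0},{"gripper":1,"dx":0,"dy":0,"dz":0.01,"rx":0,"ry":0,"rz":0},{"gripper":1,"dx":0,"dy":0,"dz":0.02,"rx":0,"ry":0,"rz":0},{"gripper":1,"dx":0,"dy":0,"dz":0.04,"rx":0,"ry":0,"rz":0},{"gripper":1,"dx":0,"dy":0,"dz":0.06,"rx":0,"ry":0,"rz":0},{"gripper":1,"dx":0,"dy":0,"dz":0.08,"rx":0,"ry":0,"rz":0},{"gripper":1,"dx":0,"dy":0,"dz":0.08,"rx":0,"ry":0,"rz":0},{"gripper":1,"dx":0,"dy":0,"dz":0.08,"rx":0,"ry":0,"rz":0}]'
python3 - <<'E'
from h import *
delta(471.3,356.5,150,-1.4)
tilt('wrist',566,-183,120,165,80); tilt('scene',566,-185,44,55,85)
E
```

```text
t: 10.8
eef_pos: [0.5665, -0.1847, 0.0748]
tool_rot: [-0.068, 0.705, -0.068, -0.703]
contact_force: [-0.6, 0.7, 6.8]
gripper_width: 0.452
t: 11.6
eef_pos: [0.5654, -0.1848, 0.1535]
tool_rot: [-0.068, 0.704, -0.068, -0.704]
contact_force: [-0.8, -0.2, -2.3]
gripper_width: 0.458
t 11.6 tcp [ 565.4 -184.8  153.5] axis [ 0.001 -0.    -1.   ] w 0.458 F [-0.8 -0.2 -2.3]
d [-94.1 541.3  -3.5] rz 9.6
wrist 31376 slope x,y [-0.002  0.002] ztop 147.9 c=(571.9,-185.5) 115x65 yaw=2.5
scene 1390 slope x,y [-0.001 -0.004] ztop 49.5 c=(566.6,-185.1) 151x51 yaw=-8.6
```

```bash
python3 -m jog '[{"gripper":1,"dx":-0.003,"dy":0.015,"dz":0,"rx":0,"ry":0,"rz":0},{"gripper":1,"dx":-0.008,"dy":0.045,"dz":0,"rx":0,"ry":0,"rz":1},{"gripper":1,"dx":-0.014,"dy":0.08,"dz":0,"rx":0,"ry":0,"rz":2},{"gripper":1,"dx":-0.021,"dy":0.12,"dz":0,"rx":0,"ry":0,"rz":3},{"gripper":1,"dx":-0.028,"dy":0.16,"dz":0,"rx":0,"ry":0,"rz":4},{"gripper":1,"dx":-0.035,"dy":0.2,"dz":0,"rx":0,"ry":0,"rz":5},{"gripper":1,"dx":-0.042,"dy":0.24,"dz":0,"rx":0,"ry":0,"rz":6},{"gripper":1,"dx":-0.049,"dy":0.28,"dz":0,"rx":0,"ry":0,"rz":7},{"gripper":1,"dx":-0.056,"dy":0.32,"dz":0,"rx":0,"ry":0,"rz":8},{"gripper":1,"dx":-0.063,"dy":0.36,"dz":0,"rx":0,"ry":0,"rz":9}]'
python3 -m jog '[{"gripper":1,"dx":-0.007,"dy":0.04,"dz":0,"rx":0,"ry":0,"rz":0},{"gripper":1,"dx":-0.014,"dy":0.08,"dz":0,"rx":0,"ry":0,"rz":0.5},{"gripper":1,"dx":-0.021,"dy":0.12,"dz":0,"rx":0,"ry":0,"rz":0.6},{"gripper":1,"dx":-0.027,"dy":0.155,"dz":0,"rx":0,"ry":0,"rz":0.6},{"gripper":1,"dx":-0.031,"dy":0.175,"dz":0,"rx":0,"ry":0,"rz":0.6},{"gripper":1,"dx":-0.031,"dy":0.181,"dz":-0.02,"rx":0,"ry":0,"rz":0.6},{"gripper":1,"dx":-0.031,"dy":0.181,"dz":-0.05,"rx":0,"ry":0,"rz":0.6},{"gripper":1,"dx":-0.031,"dy":0.181,"dz":-0.075,"rx":0,"ry":0,"rz":0.6},{"gripper":1,"dx":-0.031,"dy":0.181,"dz":-0.085,"rx":0,"ry":0,"rz":0.6},{"gripper":1,"dx":-0.031,"dy":0.181,"dz":-0.085,"rx":0,"ry":0,"rz":0.6}]'
python3 - <<'E'
from h import *
delta(471.3,356.5,40.5,-1.4)
c,W=tilt('wrist',471,356,45,75,80); cv2.imwrite('pics/w4.png',c['pixels'])
E
```

```text
t: 12.7
eef_pos: [0.5006, 0.1776, 0.1526]
tool_rot: [0.012, -0.707, 0.012, 0.708]
contact_force: [1.0, -0.5, -3.0]
gripper_width: 0.456
t: 13.7
eef_pos: [0.4696, 0.3558, 0.0665]
tool_rot: [0.007, -0.706, 0.009, 0.708]
contact_force: [-0.8, -0.8, -2.4]
gripper_width: 0.459
t 13.7 tcp [469.6 355.8  66.5] axis [-0.003 -0.002 -1.   ] w 0.459 F [-0.8 -0.8 -2.4]
d [  1.7   0.7 -26. ] rz -0.1
wrist 31324 slope x,y [-0.006 -0.001] ztop 60.9 c=(476.4,356.1) 115x64 yaw=-14.7
```

View pics/w4.png

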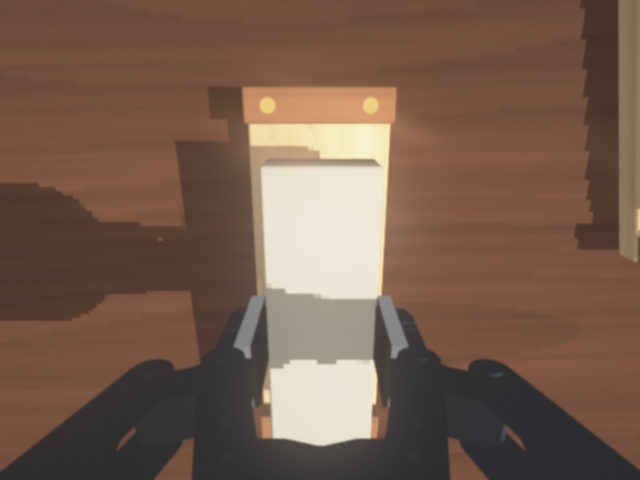

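Stone 125 is level over its board, far end at row 160 and far cleat at row 105. Lowering.

```bash
python3 -m jog '[{"gripper":1,"dx":0.001,"dy":0,"dz":-0.008,"rx":0,"ry":0,"rz":0},{"gripper":1,"dx":0.001,"dy":0,"dz":-0.015,"rx":0,"ry":0,"rz":0},{"gripper":1,"dx":0.001,"dy":0,"dz":-0.020,"rx":0,"ry":0,"rz":0},{"gripper":1,"dx":0.001,"dy":0,"dz":-0.023,"rx":0,"ry":0,"rz":0},{"gripper":1,"dx":0.001,"dy":0,"dz":-0.025,"rx":0,"ry":0,"rz":0},{"gripper":1,"dx":0.001,"dy":0,"dz":-0.026,"rx":0,"ry":0,"rz":0},{"gripper":1,"dx":0.001,"dy":0,"dz":-0.026,"rx":0,"ry":0,"rz":0}]'
python3 -m jog '[{"gripper":1,"dx":0,"dy":0,"dz":-0.001,"rx":0,"ry":0,"rz":0},{"gripper":1,"dx":0,"dy":0,"dz":-0.001,"rx":0,"ry":0,"rz":0}]'
```

```text
t: 14.45
eef_pos: [0.4724, 0.3563, 0.0423]
tool_rot: [0.009, -0.707, 0.009, 0.707]
contact_force: [0.3, -0.2, -2.6]
gripper_width: 0.458
t: 14.65
eef_pos: [0.4725, 0.3563, 0.0414]
tool_rot: [-0.009, 0.707, -0.009, -0.707]
contact_force: [0.2, 0.1, -2.4]
gripper_width: 0.463
```

```bash
python3 -m jog '[{"gripper":1,"dx":-0.001,"dy":0,"dz":-0.001,"rx":0,"ry":0,"rz":0},{"gripper":1,"dx":-0.001,"dy":0,"dz":-0.001,"rx":0,"ry":0,"rz":0}]'
python3 -m jog '[{"gripper":1,"dx":0,"dy":0,"dz":-0.001,"rx":0,"ry":0,"rz":0},{"gripper":1,"dx":0,"dy":0,"dz":-0.001,"rx":0,"ry":0,"rz":0}]'
```

```text
t: 14.85
eef_pos: [0.4712, 0.3563, 0.0402]
tool_rot: [0.008, -0.707, 0.009, 0.707]
contact_force: [-0.5, 0.4, -2.1]
gripper_width: 0.458
t: 15.05
eef_pos: [0.4714, 0.3564, 0.0398]
tool_rot: [-0.009, 0.707, -0.009, -0.707]
contact_force: [-2.7, -1.8, 4.1]
gripper_width: 0.452
```

```bash
python3 -m jog '[{"gripper":0.5,"dx":0,"dy":0,"dz":0,"rx":0,"ry":0,"rz":0},{"gripper":0.4,"dx":0,"dy":0,"dz":0,"rx":0,"ry":0,"rz":0},{"gripper":0.3,"dx":0,"dy":0,"dz":0,"rx":0,"ry":0,"rz":0},{"gripper":0.3,"dx":0,"dy":0,"dz":0.005,"rx":0,"ry":0,"rz":0},{"gripper":0.2,"dx":0,"dy":0,"dz":0.02,"rx":0,"ry":0,"rz":0},{"gripper":0.1,"dx":0,"dy":0,"dz":0.06,"rx":0,"ry":0,"rz":0},{"gripper":0,"dx":0,"dy":0,"dz":0.1,"rx":0,"ry":0,"rz":0},{"gripper":0,"dx":0,"dy":0,"dz":0.12,"rx":0,"ry":0,"rz":0},{"gripper":0,"dx":0,"dy":0,"dz":0.12,"rx":0,"ry":0,"rz":0},{"gripper":0,"dx":0,"dy":0,"dz":0.12,"rx":0,"ry":0,"rz":0}]'
python3 - <<'E'
from h import *
tilt('wrist',471,356,31,40,80)
delta(566,-185.4,140,-8.7)
E
```

```text
t: 16.05
eef_pos: [0.4716, 0.3563, 0.1603]
tool_rot: [-0.009, 0.707, -0.008, -0.707]
contact_force: [-0.2, 0.1, -0.6]
gripper_width: 0.999
wrist 11204 slope x,y [-0.     0.001] ztop 34.2 c=(470.2,356.9) 125x40 yaw=-1.4
t 16.1 tcp [471.1 355.9 159.3] axis [-0. -0. -1.] w 0.998 F [-0.3 -0.6 -0.6]
d [  94.9 -541.3  -19.3] rz -7.3
```

Stone 125 is seated at (470.2,356.9), flat. Next is stone 150.

```bash
python3 -m jog '[{"gripper":0,"dx":0.006,"dy":-0.03,"dz":0,"rx":0,"ry":0,"rz":0},{"gripper":0,"dx":0.014,"dy":-0.075,"dz":0,"rx":0,"ry":0,"rz":-1},{"gripper":0,"dx":0.022,"dy":-0.12,"dz":0,"rx":0,"ry":0,"rz":-2},{"gripper":0,"dx":0.03,"dy":-0.165,"dz":0,"rx":0,"ry":0,"rz":-3},{"gripper":0,"dx":0.038,"dy":-0.21,"dz":0,"rx":0,"ry":0,"rz":-4},{"gripper":0,"dx":0.046,"dy":-0.255,"dz":0,"rx":0,"ry":0,"rz":-5},{"gripper":0,"dx":0.054,"dy":-0.3,"dz":0,"rx":0,"ry":0,"rz":-6},{"gripper":0,"dx":0.062,"dy":-0.345,"dz":0,"rx":0,"ry":0,"rz":-7},{"gripper":0,"dx":0.07,"dy":-0.39,"dz":0,"rx":0,"ry":0,"rz":-7},{"gripper":0,"dx":0.078,"dy":-0.435,"dz":-0.01,"rx":0,"ry":0,"rz":-7}]'
python3 -m jog '[{"gripper":0,"dx":0.008,"dy":-0.045,"dz":0,"rx":0,"ry":0,"rz":0},{"gripper":0,"dx":0.014,"dy":-0.08,"dz":-0.005,"rx":0,"ry":0,"rz":0},{"gripper":0,"dx":0.017,"dy":-0.1,"dz":-0.01,"rx":0,"ry":0,"rz":0},{"gripper":0,"dx":0.017,"dy":-0.106,"dz":-0.01,"rx":0,"ry":0,"rz":0},{"gripper":0,"dx":0.017,"dy":-0.106,"dz":-0.01,"rx":0,"ry":0,"rz":0},{"gripper":0,"dx":0.017,"dy":-0.106,"dz":-0.01,"rx":0,"ry":0,"rz":0}]'
python3 - <<'E'
from h import *
tilt('wrist',566,-185,44,54,90)
delta(566,-185.4,49,-8.7)
E
```

```text
t: 17.1
eef_pos: [0.5495, -0.0806, 0.1491]
tool_rot: [-0.052, 0.705, -0.052, -0.705]
contact_force: [1.0, 0.4, -0.5]
gripper_width: 0.999
t: 17.7
eef_pos: [0.5663, -0.1828, 0.139]
tool_rot: [0.051, -0.705, 0.051, 0.706]
contact_force: [-0.2, 0.1, -1.2]
gripper_width: 1.003
wrist 22209 slope x,y [0.    0.001] ztop 49.3 c=(564.9,-185.6) 150x50 yaw=-8.9
t 17.75 tcp [ 566.5 -182.5  139.2] axis [-0.     0.001 -1.   ] w 0.999 F [ 1.  -0.1 -0.4]
d [ -0.5  -2.9 -90.2] rz -0.5
```

```bash
python3 -m jog '[{"gripper":0,"dx":-0.001,"dy":-0.003,"dz":-0.03,"rx":0,"ry":0,"rz":0},{"gripper":0,"dx":-0.001,"dy":-0.003,"dz":-0.06,"rx":0,"ry":0,"rz":0},{"gripper":0,"dx":-0.001,"dy":-0.003,"dz":-0.083,"rx":0,"ry":0,"rz":0},{"gripper":0,"dx":-0.001,"dy":-0.003,"dz":-0.091,"rx":0,"ry":0,"rz":0},{"gripper":0.2,"dx":-0.001,"dy":-0.003,"dz":-0.091,"rx":0,"ry":0,"rz":0},{"gripper":0.35,"dx":-0.001,"dy":-0.003,"dz":-0.091,"rx":0,"ry":0,"rz":0},{"gripper":1,"dx":-0.001,"dy":-0.003,"dz":-0.091,"rx":0,"ry":0,"rz":0},{"gripper":1,"dx":-0.001,"dy":-0.003,"dz":-0.091,"rx":0,"ry":0,"rz":0},{"gripper":1,"dx":-0.001,"dy":-0.003,"dz":-0.091,"rx":0,"ry":0,"rz":0},{"gripper":1,"dx":-0.001,"dy":-0.003,"dz":-0.091,"rx":0,"ry":0,"rz":0}]' 60
python3 -m jog '[{"gripper":1,"dx":0,"dy":0,"dz":0.005,"rx":0,"ry":0,"rz":0},{"gripper":1,"dx":0,"dy":0,"dz":0.01,"rx":0,"ry":0,"rz":0},{"gripper":1,"dx":0,"dy":0,"dz":0.02,"rx":0,"ry":0,"rz":0},{"gripper":1,"dx":0,"dy":0,"dz":0.04,"rx":0,"ry":0,"rz":0},{"gripper":1,"dx":0,"dy":0,"dz":0.06,"rx":0,"ry":0,"rz":0},{"gripper":1,"dx":0,"dy":0,"dz":0.08,"rx":0,"ry":0,"rz":0},{"gripper":1,"dx":0,"dy":0,"dz":0.08,"rx":0,"ry":0,"rz":0},{"gripper":1,"dx":0,"dy":0,"dz":0.08,"rx":0,"ry":0,"rz":0}]'
python3 - <<'E'
from h import *
delta(459.6,-366.5,125,12.9)
tilt('wrist',566,-185,100,145,60); tilt('scene',562,-185,20,30,95)
E
```

```text
t: 18.75
eef_pos: [0.5667, -0.1876, 0.0501]
tool_rot: [-0.052, 0.706, -0.052, -0.704]
contact_force: [-0.3, 1.1, 6.4]
gripper_width: 0.567
t: 19.55
eef_pos: [0.5654, -0.1878, 0.1285]
tool_rot: [-0.052, 0.705, -0.052, -0.705]
contact_force: [-0.1, -0.4, -5.0]
gripper_width: 0.569
t 19.55 tcp [ 565.4 -187.8  128.5] axis [ 0.001 -0.    -1.   ] w 0.569 F [-0.1 -0.4 -5. ]
d [-105.8 -178.7   -3.5] rz 21.3
wrist 38438 slope x,y [-0.001  0.002] ztop 127.6 c=(571.0,-188.0) 108x74 yaw=-23.7
scene 1633 slope x,y [ 0.001 -0.003] ztop 24.5 c=(562.9,-184.8) 176x61 yaw=-11.0
```

```bash
python3 -m jog '[{"gripper":1,"dx":-0.008,"dy":-0.014,"dz":0,"rx":0,"ry":0,"rz":1.5},{"gripper":1,"dx":-0.022,"dy":-0.037,"dz":0,"rx":0,"ry":0,"rz":4},{"gripper":1,"dx":-0.037,"dy":-0.063,"dz":0,"rx":0,"ry":0,"rz":7},{"gripper":1,"dx":-0.053,"dy":-0.09,"dz":0,"rx":0,"ry":0,"rz":10},{"gripper":1,"dx":-0.07,"dy":-0.118,"dz":0,"rx":0,"ry":0,"rz":14},{"gripper":1,"dx":-0.085,"dy":-0.144,"dz":0,"rx":0,"ry":0,"rz":17},{"gripper":1,"dx":-0.098,"dy":-0.165,"dz":0,"rx":0,"ry":0,"rz":20},{"gripper":1,"dx":-0.105,"dy":-0.178,"dz":0,"rx":0,"ry":0,"rz":21.3},{"gripper":1,"dx":-0.105,"dy":-0.178,"dz":-0.02,"rx":0,"ry":0,"rz":21.3},{"gripper":1,"dx":-0.105,"dy":-0.178,"dz":-0.04,"rx":0,"ry":0,"rz":21.3}]'
python3 -m jog '[{"gripper":1,"dx":0,"dy":0,"dz":-0.015,"rx":0,"ry":0,"rz":0},{"gripper":1,"dx":0,"dy":0,"dz":-0.022,"rx":0,"ry":0,"rz":0},{"gripper":1,"dx":0,"dy":0,"dz":-0.022,"rx":0,"ry":0,"rz":0},{"gripper":1,"dx":0,"dy":0,"dz":-0.022,"rx":0,"ry":0,"rz":0}]'
python3 - <<'E'
from h import *
delta(459.6,-366.5,40.5,12.9)
c,W=tilt('wrist',460,-366,45,75,60); cv2.imwrite('pics/w5.png',c['pixels'])
E
```

```text
t: 20.65
eef_pos: [0.4596, -0.3665, 0.0871]
tool_rot: [-0.079, -0.703, -0.079, 0.703]
contact_force: [0.1, 1.2, -5.2]
gripper_width: 0.567
t: 21.05
eef_pos: [0.4608, -0.3658, 0.0666]
tool_rot: [0.08, 0.703, 0.079, -0.703]
contact_force: [0.9, 0.9, -4.2]
gripper_width: 0.572
t 21.05 tcp [ 460.8 -365.8   66.6] axis [ 0. -0. -1.] w 0.572 F [ 0.9  0.9 -4.2]
d [ -1.2  -0.7 -26.1] rz -0.0
wrist 37767 slope x,y [-0.002  0.002] ztop 65.7 c=(466.3,-363.8) 108x73 yaw=-2.4
```

View pics/w5.png

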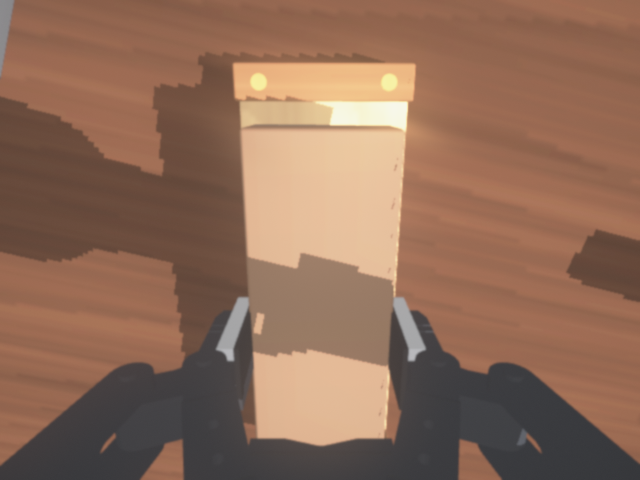

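Stone 150 is level and aligned with its board (far end row 127, cleat row 82). Lowering.

```bash
python3 -m jog '[{"gripper":1,"dx":-0.0005,"dy":-0.0005,"dz":-0.008,"rx":0,"ry":0,"rz":0},{"gripper":1,"dx":-0.0005,"dy":-0.0005,"dz":-0.015,"rx":0,"ry":0,"rz":0},{"gripper":1,"dx":-0.0005,"dy":-0.0005,"dz":-0.020,"rx":0,"ry":0,"rz":0},{"gripper":1,"dx":-0.0005,"dy":-0.0005,"dz":-0.023,"rx":0,"ry":0,"rz":0},{"gripper":1,"dx":-0.0005,"dy":-0.0005,"dz":-0.024,"rx":0,"ry":0,"rz":0},{"gripper":1,"dx":-0.0005,"dy":-0.0005,"dz":-0.025,"rx":0,"ry":0,"rz":0},{"gripper":1,"dx":-0.0005,"dy":-0.0005,"dz":-0.025,"rx":0,"ry":0,"rz":0}]'
python3 -m jog '[{"gripper":1,"dx":0,"dy":0,"dz":-0.001,"rx":0,"ry":0,"rz":0},{"gripper":1,"dx":0,"dy":0,"dz":-0.001,"rx":0,"ry":0,"rz":0}]'
```

```text
t: 21.8
eef_pos: [0.46, -0.3662, 0.0413]
tool_rot: [0.08, 0.703, 0.079, -0.703]
contact_force: [0.2, -0.3, -3.9]
gripper_width: 0.569
t: 22.0
eef_pos: [0.4599, -0.3663, 0.0404]
tool_rot: [0.08, 0.703, 0.079, -0.703]
contact_force: [-0.4, 0.1, -4.5]
gripper_width: 0.573
```

```bash
python3 -m jog '[{"gripper":1,"dx":0,"dy":0,"dz":-0.0005,"rx":0,"ry":0,"rz":0},{"gripper":1,"dx":0,"dy":0,"dz":-0.001,"rx":0,"ry":0,"rz":0},{"gripper":1,"dx":0,"dy":0,"dz":-0.001,"rx":0,"ry":0,"rz":0}]'
```

```text
t: 22.3
eef_pos: [0.46, -0.3663, 0.0401]
tool_rot: [0.08, 0.703, 0.079, -0.703]
contact_force: [-2.7, 1.6, 4.6]
gripper_width: 0.566
```

```bash
python3 -m jog '[{"gripper":0.4,"dx":0,"dy":0,"dz":0,"rx":0,"ry":0,"rz":0},{"gripper":0.3,"dx":0,"dy":0,"dz":0,"rx":0,"ry":0,"rz":0},{"gripper":0.2,"dx":0,"dy":0,"dz":0,"rx":0,"ry":0,"rz":0},{"gripper":0.2,"dx":0,"dy":0,"dz":0.005,"rx":0,"ry":0,"rz":0},{"gripper":0.1,"dx":0,"dy":0,"dz":0.02,"rx":0,"ry":0,"rz":0},{"gripper":0,"dx":0,"dy":0,"dz":0.05,"rx":0,"ry":0,"rz":0},{"gripper":0,"dx":0,"dy":0,"dz":0.08,"rx":0,"ry":0,"rz":0},{"gripper":0,"dx":0,"dy":0,"dz":0.1,"rx":0,"ry":0,"rz":0},{"gripper":0,"dx":0,"dy":0,"dz":0.1,"rx":0,"ry":0,"rz":0},{"gripper":0,"dx":0,"dy":0,"dz":0.1,"rx":0,"ry":0,"rz":0}]'
python3 - <<'E'
from h import *
tilt('wrist',460,-366,35,45,90)
delta(562,-185,110,-11)
E
```

```text
t: 23.3
eef_pos: [0.4602, -0.3664, 0.1405]
tool_rot: [0.08, 0.703, 0.079, -0.702]
contact_force: [0.6, 0.1, -0.4]
gripper_width: 1.0
wrist 20223 slope x,y [0.    0.001] ztop 39.2 c=(458.1,-366.2) 150x50 yaw=12.5
t 23.35 tcp [ 459.6 -366.1  139.5] axis [-0. -0. -1.] w 1.001 F [-0.3 -0.4 -0.4]
d [102.4 181.1 -29.5] rz -23.9
```

Stone 150 is seated at (458.1,−366.2), flat. Last is stone 175.

```bash
python3 -m jog '[{"gripper":0,"dx":0.01,"dy":0.018,"dz":0,"rx":0,"ry":0,"rz":-2},{"gripper":0,"dx":0.028,"dy":0.05,"dz":0,"rx":0,"ry":0,"rz":-6},{"gripper":0,"dx":0.048,"dy":0.085,"dz":0,"rx":0,"ry":0,"rz":-11},{"gripper":0,"dx":0.068,"dy":0.12,"dz":0,"rx":0,"ry":0,"rz":-16},{"gripper":0,"dx":0.085,"dy":0.15,"dz":0,"rx":0,"ry":0,"rz":-20},{"gripper":0,"dx":0.098,"dy":0.173,"dz":0,"rx":0,"ry":0,"rz":-23},{"gripper":0,"dx":0.102,"dy":0.181,"dz":-0.02,"rx":0,"ry":0,"rz":-23.9},{"gripper":0,"dx":0.102,"dy":0.181,"dz":-0.02,"rx":0,"ry":0,"rz":-23.9},{"gripper":0,"dx":0.102,"dy":0.181,"dz":-0.02,"rx":0,"ry":0,"rz":-23.9}]'
python3 - <<'E'
from h import *
tilt('wrist',562,-185,19,30,100)
delta(561.5,-185,24,-11)
E
```

```text
t: 24.25
eef_pos: [0.5607, -0.1856, 0.1183]
tool_rot: [0.068, -0.703, 0.068, 0.705]
contact_force: [-0.4, -0.3, 0.1]
gripper_width: 0.999
wrist 30382 slope x,y [0.    0.001] ztop 24.3 c=(561.0,-185.4) 175x60 yaw=-10.7
t 24.3 tcp [ 561.  -186.4  119. ] axis [-0.002 -0.    -1.   ] w 0.998 F [ 0.1 -0.8  0. ]
d [  0.5   1.4 -95. ] rz 0.0
```

```bash
python3 -m jog '[{"gripper":0,"dx":0,"dy":0.001,"dz":-0.03,"rx":0,"ry":0,"rz":0},{"gripper":0,"dx":0,"dy":0.001,"dz":-0.06,"rx":0,"ry":0,"rz":0},{"gripper":0,"dx":0,"dy":0.001,"dz":-0.083,"rx":0,"ry":0,"rz":0},{"gripper":0,"dx":0,"dy":0.001,"dz":-0.094,"rx":0,"ry":0,"rz":0},{"gripper":0.1,"dx":0,"dy":0.001,"dz":-0.094,"rx":0,"ry":0,"rz":0},{"gripper":0.25,"dx":0,"dy":0.001,"dz":-0.094,"rx":0,"ry":0,"rz":0},{"gripper":1,"dx":0,"dy":0.001,"dz":-0.094,"rx":0,"ry":0,"rz":0},{"gripper":1,"dx":0,"dy":0.001,"dz":-0.094,"rx":0,"ry":0,"rz":0},{"gripper":1,"dx":0,"dy":0.001,"dz":-0.094,"rx":0,"ry":0,"rz":0},{"gripper":1,"dx":0,"dy":0.001,"dz":-0.094,"rx":0,"ry":0,"rz":0}]' 70
python3 -m jog '[{"gripper":1,"dx":0,"dy":0,"dz":0.005,"rx":0,"ry":0,"rz":0},{"gripper":1,"dx":0,"dy":0,"dz":0.01,"rx":0,"ry":0,"rz":0},{"gripper":1,"dx":0,"dy":0,"dz":0.02,"rx":0,"ry":0,"rz":0},{"gripper":1,"dx":0,"dy":0,"dz":0.04,"rx":0,"ry":0,"rz":0},{"gripper":1,"dx":0,"dy":0,"dz":0.06,"rx":0,"ry":0,"rz":0},{"gripper":1,"dx":0,"dy":0,"dz":0.07,"rx":0,"ry":0,"rz":0},{"gripper":1,"dx":0,"dy":0,"dz":0.07,"rx":0,"ry":0,"rz":0},{"gripper":1,"dx":0,"dy":0,"dz":0.07,"rx":0,"ry":0,"rz":0}]'
python3 - <<'E'
from h import *
delta(553.7,0.7,95,10.8)
tilt('wrist',562,-185,70,120,60)
E
```

```text
t: 25.3
eef_pos: [0.5627, -0.1855, 0.0273]
tool_rot: [-0.068, 0.705, -0.069, -0.703]
contact_force: [-1.8, -0.9, 5.5]
gripper_width: 0.678
t: 26.1
eef_pos: [0.5615, -0.184, 0.095]
tool_rot: [0.068, -0.704, 0.068, 0.704]
contact_force: [-1.1, 0.1, -6.5]
gripper_width: 0.677
t 26.1 tcp [ 561.5 -184.    95. ] axis [-0.001  0.    -1.   ] w 0.677 F [-1.1  0.1 -6.5]
d [ -7.8 184.7   0. ] rz 21.8
wrist 43990 slope x,y [-0.003  0.003] ztop 91.9 c=(566.5,-184.6) 111x86 yaw=-11.2
```

```bash
python3 -m jog '[{"gripper":1,"dx":0,"dy":0.01,"dz":0,"rx":0,"ry":0,"rz":1.5},{"gripper":1,"dx":-0.001,"dy":0.03,"dz":0,"rx":0,"ry":0,"rz":4},{"gripper":1,"dx":-0.002,"dy":0.055,"dz":0,"rx":0,"ry":0,"rz":7},{"gripper":1,"dx":-0.003,"dy":0.085,"dz":0,"rx":0,"ry":0,"rz":10},{"gripper":1,"dx":-0.004,"dy":0.115,"dz":0,"rx":0,"ry":0,"rz":14},{"gripper":1,"dx":-0.006,"dy":0.145,"dz":0,"rx":0,"ry":0,"rz":17},{"gripper":1,"dx":-0.007,"dy":0.168,"dz":0,"rx":0,"ry":0,"rz":20},{"gripper":1,"dx":-0.008,"dy":0.182,"dz":0,"rx":0,"ry":0,"rz":21.8},{"gripper":1,"dx":-0.008,"dy":0.185,"dz":-0.015,"rx":0,"ry":0,"rz":21.8},{"gripper":1,"dx":-0.008,"dy":0.185,"dz":-0.03,"rx":0,"ry":0,"rz":21.8}]'
python3 -m jog '[{"gripper":1,"dx":0,"dy":0,"dz":0,"rx":0,"ry":0,"rz":0},{"gripper":1,"dx":0,"dy":0,"dz":0,"rx":0,"ry":0,"rz":0},{"gripper":1,"dx":0,"dy":0,"dz":0,"rx":0,"ry":0,"rz":0}]'
python3 - <<'E'
from h import *
delta(553.7,0.7,42,10.8)
c,W=tilt('wrist',553,0,45,80,60); cv2.imwrite('pics/w6.png',c['pixels'])
E
```

```text
t: 27.15
eef_pos: [0.5542, 0.0004, 0.0643]
tool_rot: [0.067, 0.704, 0.066, -0.704]
contact_force: [0.2, -0.4, -7.0]
gripper_width: 0.679
t: 27.45
eef_pos: [0.5542, -0.0005, 0.0653]
tool_rot: [0.066, 0.704, 0.066, -0.704]
contact_force: [0.6, -0.2, -6.7]
gripper_width: 0.681
t 27.45 tcp [ 5.542e+02 -5.000e-01  6.530e+01] axis [ 0.    -0.001 -1.   ] w 0.681 F [ 0.6 -0.2 -6.7]
d [ -0.5   1.2 -23.3] rz 0.1
wrist 44059 slope x,y [-0.002  0.001] ztop 62.2 c=(558.0,0.7) 110x86 yaw=10.6
```

View pics/w6.png

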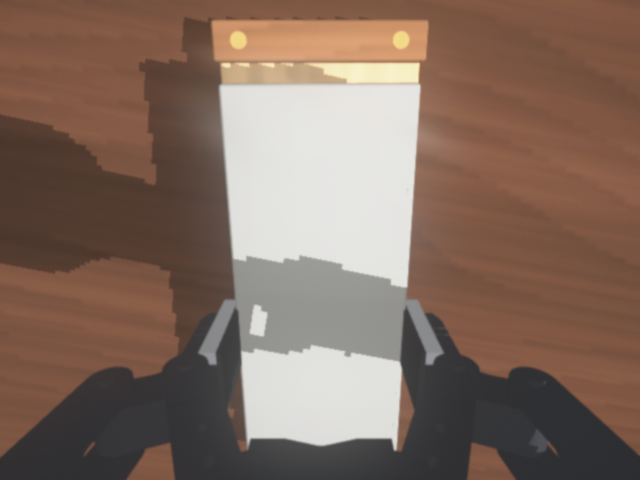

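Stone 175 is centred on its board and clear of the far cleat (stone end row 84, cleat row 40). Lowering.

```bash
python3 -m jog '[{"gripper":1,"dx":0,"dy":0.001,"dz":-0.007,"rx":0,"ry":0,"rz":0},{"gripper":1,"dx":0,"dy":0.001,"dz":-0.013,"rx":0,"ry":0,"rz":0},{"gripper":1,"dx":0,"dy":0.001,"dz":-0.017,"rx":0,"ry":0,"rz":0},{"gripper":1,"dx":0,"dy":0.001,"dz":-0.020,"rx":0,"ry":0,"rz":0},{"gripper":1,"dx":0,"dy":0.001,"dz":-0.021,"rx":0,"ry":0,"rz":0},{"gripper":1,"dx":0,"dy":0.001,"dz":-0.021,"rx":0,"ry":0,"rz":0}]'
python3 -m jog '[{"gripper":1,"dx":0,"dy":0,"dz":-0.001,"rx":0,"ry":0,"rz":0},{"gripper":1,"dx":0,"dy":0,"dz":-0.001,"rx":0,"ry":0,"rz":0}]'
```

```text
t: 28.1
eef_pos: [0.5538, 0.0018, 0.0441]
tool_rot: [-0.067, -0.704, -0.067, 0.704]
contact_force: [0.1, -0.5, -7.7]
gripper_width: 0.682
t: 28.3
eef_pos: [0.554, 0.0018, 0.0434]
tool_rot: [0.067, 0.704, 0.067, -0.704]
contact_force: [0.1, 0.4, -7.9]
gripper_width: 0.678
```

```bash
python3 -m jog '[{"gripper":1,"dx":0,"dy":-0.001,"dz":-0.001,"rx":0,"ry":0,"rz":0},{"gripper":1,"dx":0,"dy":-0.001,"dz":-0.001,"rx":0,"ry":0,"rz":0}]'
```

```text
t: 28.5
eef_pos: [0.5541, 0.0008, 0.0424]
tool_rot: [0.067, 0.704, 0.067, -0.704]
contact_force: [-0.2, -0.1, -7.1]
gripper_width: 0.681
```

```bash
python3 -m jog '[{"gripper":1,"dx":0,"dy":0,"dz":-0.0005,"rx":0,"ry":0,"rz":0},{"gripper":1,"dx":0,"dy":0,"dz":-0.001,"rx":0,"ry":0,"rz":0},{"gripper":1,"dx":0,"dy":0,"dz":-0.001,"rx":0,"ry":0,"rz":0}]'
```

```text
t: 28.8
eef_pos: [0.5541, 0.0008, 0.0424]
tool_rot: [0.067, 0.704, 0.066, -0.704]
contact_force: [-3.5, -0.4, 6.0]
gripper_width: 0.677
```

Contact. Release, rise, and check all four.

```bash
python3 -m jog '[{"gripper":0.3,"dx":0,"dy":0,"dz":0,"rx":0,"ry":0,"rz":0},{"gripper":0.2,"dx":0,"dy":0,"dz":0,"rx":0,"ry":0,"rz":0},{"gripper":0.1,"dx":0,"dy":0,"dz":0,"rx":0,"ry":0,"rz":0},{"gripper":0.1,"dx":0,"dy":0,"dz":0.005,"rx":0,"ry":0,"rz":0},{"gripper":0,"dx":0,"dy":0,"dz":0.02,"rx":0,"ry":0,"rz":0},{"gripper":0,"dx":0,"dy":0,"dz":0.05,"rx":0,"ry":0,"rz":0},{"gripper":0,"dx":0,"dy":0,"dz":0.08,"rx":0,"ry":0,"rz":0},{"gripper":0,"dx":0,"dy":0,"dz":0.11,"rx":0,"ry":0,"rz":0},{"gripper":0,"dx":0,"dy":0,"dz":0.11,"rx":0,"ry":0,"rz":0}]'
python3 - <<'E'
from h import *
tilt('wrist',554,1,35,45,100)
E
python3 -m jog '[{"gripper":0,"dx":-0.02,"dy":-0.05,"dz":0.03,"rx":0,"ry":0,"rz":0},{"gripper":0,"dx":-0.03,"dy":-0.1,"dz":0.06,"rx":0,"ry":0,"rz":0},{"gripper":0,"dx":-0.04,"dy":-0.145,"dz":0.08,"rx":0,"ry":0,"rz":0},{"gripper":0,"dx":-0.05,"dy":-0.19,"dz":0.1,"rx":0,"ry":0,"rz":0},{"gripper":0,"dx":-0.05,"dy":-0.19,"dz":0.1,"rx":0,"ry":0,"rz":0},{"gripper":0,"dx":-0.05,"dy":-0.19,"dz":0.1,"rx":0,"ry":0,"rz":0}]'
python3 - <<'E'
from h import *
for n in('top','scene'):
    for (x,y,lo,hi,r) in((554,1,34,46,100),(459,-366,34,46,90),(471,356,30.5,41,75),(552,198,27,37,60)): c,W=tilt(n,x,y,lo,hi,r)
    for x,y in((768,190),(747,-197)):
        Q=W.reshape(-1,3)*1000; Q=Q[(np.hypot(Q[:,0]-x,Q[:,1]-y)<140)&(Q[:,2]>8)]; print('bystander',rect(Q/1000))
    cv2.imwrite(f'pics/{n}9.png',c['pixels'])
E
```

```text
t: 29.7
eef_pos: [0.557, 0.001, 0.1568]
tool_rot: [0.067, 0.707, 0.066, -0.701]
contact_force: [0.7, -0.2, 0.4]
gripper_width: 0.999
wrist 24933 slope x,y [0.    0.002] ztop 39.3 c=(552.7,1.1) 175x60 yaw=11.1
t: 30.35
eef_pos: [0.5029, -0.1935, 0.2524]
tool_rot: [0.065, 0.705, 0.063, -0.704]
contact_force: [-0.4, 0.3, 0.2]
gripper_width: 1.003
top 1941 slope x,y [-0.001 -0.002] ztop 40.2 c=(553.3,0.8) 175x60 yaw=11.2
top few 0
top 950 slope x,y [ 0. -0.] ztop 35.2 c=(470.6,356.3) 123x41 yaw=-1.3
top 572 slope x,y [ 0.001 -0.01 ] ztop 30.3 c=(556.7,199.2) 109x31 yaw=11.8
bystander c=(797.9,203.0) 199x168 yaw=12.4
bystander c=(700.3,-201.8) 259x117 yaw=-83.7
scene 2166 slope x,y [0.    0.003] ztop 39.6 c=(554.3,0.8) 176x60 yaw=11.2
scene 1073 slope x,y [0.    0.003] ztop 39.4 c=(460.1,-365.5) 154x52 yaw=13.0
scene 1199 slope x,y [0.003 0.007] ztop 34.6 c=(471.2,356.1) 127x41 yaw=-1.6
scene 693 slope x,y [ 0.002 -0.005] ztop 29.7 c=(548.4,197.4) 110x30 yaw=12.2
bystander c=(735.4,213.0) 163x155 yaw=-32.4
bystander c=(747.9,-197.7) 260x25 yaw=-84.5
```

View pics/scene9.png

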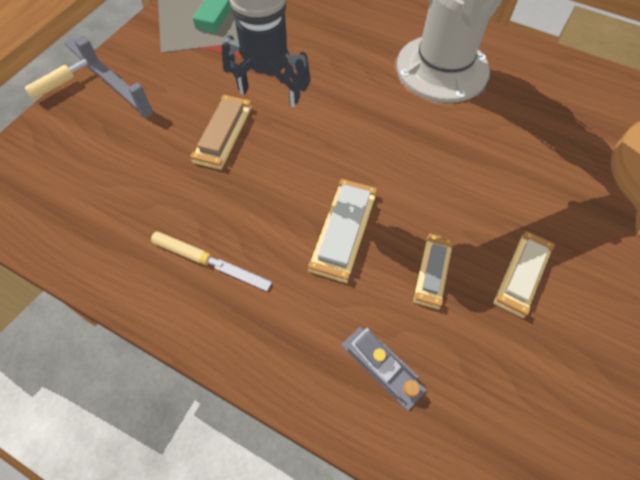

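All four stones sit in their own holders. The plane (384,368) and chisel (211,263) are at the same pixels as at the start, and the gripper is clear. Handing in.

```bash
python3 -c "
from station import *; hand_in(); print(get_obs()['t'])"
```

```text
the job is handed in; nothing more can be done
the job is handed in; nothing more can be done
```

I took the stack down from the top and set each stone in the holder for its size. Each one was lowered until the wrist force showed light contact, about 4–6 N, and only then released. The job is handed in; the last clock reading, before the final checks, was about 30 s.

**Stone positions:** Close wrist-camera fits after each release put every stone within about 2 mm of its seat's middle, within about 0.5° of its board and flat. The measured top heights match stones resting on the boards.

| Stone | Centre (mm) | Yaw | Top height (mm) |
|---|---|---|---|
| 100 | (551.7, 198.9) | 11.5° | 29 |
| 125 | (470.2, 356.9) | −1.4° | 34 |
| 150 | (458.1, −366.2) | 12.5° | 39 |
| 175 | (552.7, 1.1) | 11.1° | 39 |

**Final overview checks:** The scene camera agreed for the 175, 150 and 125 stones, and the top camera for the 175 and 125. Three did not give a clean check:
- **Stone 100:** both overview fits came out 4 mm off in x because they picked up the cleats as well. I trust the wrist fit instead.
- **Stone 150:** the top camera found no points on it, most likely because the arm was in the way.
- **Plane and chisel:** the numeric re-fit of the plane failed in both views, and of the chisel in the top view, because other objects fell inside the search area. The scene fit shows the chisel unmoved to within 1 mm, and the picture shows both where they started.

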